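# Square up and relock a board holder, then load the board

### The job

The circuit-board holder has been left twisted on its swivel. Back its lock screw off only about a quarter turn, just enough to free the swivel (never force it while locked), turn the arms until the plate's red lines meet the white index marks on the base, and screw the lock down tight again. Then take the green board from the rack and slide it down the grooves of the two arms until it is fully home, leaving the other boards and everything else on the bench where they are.

Things in the scene. Friction and masses are not known exactly. Their poses are not given: they have to be found in the camera images.
- holder_base: Blue round cast base of the circuit-board holder, fixed to the bench, 194 mm across, 18 mm high; origin: centre of its underside, on the vertical swivel axis. White index marks on its rim at its own -x and +x sides. At 211 degrees (counter-clockwise from its +x, from above), radius 64 to 116 mm, a blue bracket, top 54 mm above the bench, reaches over the swivel plate and carries the lock screw.
- swivel (a joint): Angle of the bright steel swivel plate (170 mm across, top 30 mm above the bench) with two black upright arms; rad, positive counter-clockwise from above; 0 = square: its red lines (on its -x and +x sides) meet the base's white index marks. Stops at -0.35 and 1.5. Lock screw loose: it turns at about 0.06 N m (2 N at an arm) and stays. Screw tight: it is held against about 1 N m.
- seat (a point): Where the board's lower edge must rest: centre of the top of the black bar between the arms, on the swivel axis, 45 mm above the bench; its axes turn with the plate (y from arm to arm, z up). Grooves in the arms face each other: 6.5 mm wide along x, floors 64 mm apart, lips 51 mm apart, from the seat to the arm tops 65 mm above it; mouths flare to 14 mm along x over the top 13 mm.
- left_arm (a point): Centre of the top of the arm on the seat's +y side, 32.5 mm from the swivel axis, 110 mm above the bench. The arm is 20 mm thick along the seat's x, 13.5 mm along y, and can be pinched across its 20 mm to turn the plate.
- right_arm (a point): The same for the arm on the seat's -y side.
- lock_screw (a joint): Angle of the lock screw (vertical, right-hand thread, 9.4 mm a turn); rad, grows as it is backed off, counter-clockwise from above. Below 0.35 it is tight; its foot leaves the swivel plate at about 0.87; above 0.9 the plate is free. End stops at -0.25 and 3.2. It turns with about 0.13 N m, 0.25 N m when tight, and stays where it is left.
- lock_bar (a point): Middle of the dark steel cross bar on top of the lock screw, on the screw's axis, 75 mm from the swivel axis, 72 mm above the bench (rises 1.5 mm per rad). The bar is 54 mm long along this point's x, 10 mm wide along its y, 13 mm tall; it turns with the screw. The bracket lies about 10 mm below it.
- board_rack: Blue plastic board rack, 150 mm along its x, 88 mm along its y, fixed to the bench; origin: centre of its underside. Floor 10 mm above the bench; three upright slots at its x = -45, 0 and 45 mm, side walls up to 54 mm above the bench.
- green_board: The board wanted: green circuit card, 60 mm wide, 86 mm tall, 4 mm thick, with a white grip along its top edge (44 mm wide, 10 mm thick, from 65 to 87 mm above the lower edge); 60 g. Origin: centre of the lower edge; z up; width along its y, thickness along its x. It stands upright in one slot of the rack, held by side grooves 6.5 mm wide, up to 41 mm above its lower edge.
- blue_board: Blue card with a black grip, same size, in another slot. Bystander. Origin: centre of the lower edge; z up; width along its y, thickness along its x. 
- red_board: Red card with a black grip, same size, in another slot. Bystander. Origin: centre of the lower edge; z up; width along its y, thickness along its x. 
- wash_bottle: Tall wash bottle with red cap and bent spout, 64 x 108 mm, 196 mm tall, standing towards the back of the bench, behind the gap between holder and rack. Bystander, does not move. Origin: centre of its underside.
- flask: Yellow and slate drinking flask, 58 mm across, 137 mm tall, standing between holder and rack. Bystander. Origin: centre of its underside.
- sample_jar: Small sample jar with white screw cap, 48 mm across, 72 mm tall. Bystander. Origin: centre of its underside.

How it is judged:
On the way, in this order (a step that is already met when the one before it is completed fails the run):
1. the lock screw is backed off so that the swivel is free (screw past 0.9 rad) (value of joint lock_screw above 0.9 rad), for 0.1 s.
2. with the screw still loose, the swivel is turned square (within 0.07 rad of the index mark) (value of joint swivel between -0.07 and 0.07 rad and value of joint lock_screw above 0.8 rad), for 0.2 s.
3. the lock screw is tight again (below 0.35 rad) with the swivel square (value of joint swivel between -0.07 and 0.07 rad and value of joint lock_screw below 0.35 rad), for 0.2 s.
4. the green board is home in the grooves (x of green_board in the frame of seat between -0.004 and 0.004 m and y of green_board in the frame of seat between -0.005 and 0.005 m and z of green_board in the frame of seat between -0.004 and 0.004 m and angle between green_board's own z axis and vertical below 0.06 rad and angle between the x axis of green_board and the x axis of seat, either way round below 0.1 rad), for 0.2 s.
At the end, for the whole second after the job is handed in: The swivel is within 0.07 rad (4 degrees) of the index mark, the lock screw is tight (below 0.35 rad), and the green board stands still in the grooves of both arms with its lower edge on the seat (within 4 mm in height and across the grooves, 5 mm along the bar, upright within 0.06 rad) (all of step 3 and all of step 4 and linear speed of green_board below 0.02 m/s); the robot touches nothing.
It fails at once if the lock screw is backed off far more than needed (past 2.3 rad) (value of joint lock_screw above 2.3 rad).
It fails at once if the swivel is forced round while the lock screw is tight (value of joint lock_screw below 0.4 rad and (velocity of joint swivel above 0.3 rad/s or velocity of joint swivel below -0.3 rad/s)).
It fails at once if a bystander on the bench is moved more than 25 mm (distance of any of flask, sample_jar from where it was at the start of the episode above 0.025 m).
It fails at once if another board is moved more than 15 mm (distance of any of blue_board, red_board from where it was at the start of the episode above 0.015 m).
It also fails if it takes over 72 s, if anything falls off the work surface, if the arm or the gripper's body presses on something with over 40 N, if the wrist force passes 120 N, or if a joint passes its speed limit or range.

### The arm

A 7-joint arm with a two-finger parallel gripper is mounted at the origin on a cart in front of the work surface, level with it; the furniture and walls round the work are solid. World frame = base frame: x ahead of the robot, y to its left, z up, the work surface at z = 0. Lengths are in m, angles in rad, forces in N, time in s.
With the tool pointing down it reaches from about 0.4 to 0.875 m from the base axis. Payload 19.3 kg.
Tool frame: the origin (TCP) lies midway between the tips of the shut fingers; the grasp point (between the pads) lies 19 mm behind it; z points along the fingers, y is the line along which they close (so a half turn about z gives the same grasp; the last joint's range is limited). The gripper opens to 85 mm and grips with 20 to 120 N. Pads are 22 mm wide; open, the fingers measure 114 mm over their backs; the gripper's body (76 mm by 85 mm) begins 54 mm behind the grasp point. The pads swing forward as they close: fully open they stand 13 mm farther back than shut.
Start: joints at [1.056, 0.521, -0.036, 1.599, 0.021, 1.021, -0.113], TCP at [0.269, -0.564, 0.231] pointing down, gripper open.
Joint ranges: [-2.91, 2.91], [-0.3, 2.13], [-1.5, 1.42], [0.17, 2.43], [-1.26, 4.41], [0.16, 1.93], [-2.52, 2.52]. Speed limits (rad/s): [1.89, 1.89, 2.39, 2.39, 3.01, 3.01, 3.01].

### API

Orientations are given as a unit quaternion [x, y, z, w].
In Python, from cell import r gives the robot as it stands.
- The arm moves only by the shell command python3 -m creep 'ROWS' [FORCE]. ROWS is a JSON object of lists of equal length, an entry for each row: "grip": the opening in per cent of the stroke, from 0 (shut) to 100 (fully open); "offset": the shift along the world's x, y, z in m, a list of three; "twist": the turn about the world's z in rad. A call has 1 to 12 rows; each row shifts and turns the commanded pose from where the row before left it; what a row does not reach is not made up. A row lasts 1/10 s, in which the tool goes at most 50 mm and 8.59 degrees, less where a joint would pass 70% of its speed; a pose out of reach is approached as far as the arm can. A call is refused whole if a number of a shift passes 0.05 or a number of a turn 0.15, either way. A call with a gripper value outside its range is refused whole. The fingers move at their own pace and stop on an object; FORCE is the grip in N (left out, the last holds). Time passes only in rows, so rows that do not move let the fingers close. It gives the time, the measured TCP pose, the force, the opening and the grip force at its end, in the units of the state.
- r.sense(): the state, without advancing time (a new reading comes with each control period).
- r.grab_frame(name): name is "scene" or "side" or "wrist"; returns the picture (480x640x3 uint8, red, green, blue); there is no depth.
- r.calibration(name): a dict with "intrinsics" (3x3 intrinsics, pixels), "position" and "orientation" of the camera in the world. Camera axes: x right, y down, z forward; pixel columns grow to the right and rows downward; lengths in m; the calibration is good to about 2 mm. A picture is of the moment at which its call begins: read the wrist's pose just before it. calibration takes no time and is no camera call; for the wrist camera it gives the pose at the moment of the call.
- r.finish_job(): hands the job in; it is judged then, once.
Trained networks look in the newest picture that a camera, given by its name, has taken for a name from the list of things; names that differ only in an ending like _2 or _b are one class to them, and where a whole thing is asked for, a point or a joint stands for the part that bears it (a point fixed in the world has none). Each returns a list of dicts, best first, with "confidence" (0 to 1); they miss things now and then, are a little off and sometimes report something else, mostly with a low value. They report only what shows in the picture. A call takes as long as a camera call.
- r.cut_out(camera, target): "pixels" (480x640 bool, what is visible of it).
- r.place_of(camera, target): "position" ([x, y, z] in m, in the coordinates of the camera as it stood for that picture, good to about 4 mm: a listed point, or the origin of a listed thing).
The state is a dict: "time_s": time; "joints": joint angles; "qd": joint speeds; "tau": joint torques, N m; "tcp_pos": TCP position; "tool_rot": TCP orientation; "force": force on the tool from outside, world axes, zero at the start; "moment": the same for the moment, N m; "opening": finger opening in m; "grip_force": force on a finger pad.
Only numpy, scipy, OpenCV 4.12 (cv2) and the standard library are available. Lean on these libraries where they do the work, as an engineer would, in place of code of your own. Each camera call takes 0.05 s, during which the arm holds its last target. There are 200 camera calls.

## Working session

There is one attempt and no reset: what is moved stays moved. The work goes in short steps, Python scripts to look and compute and a shell command to move; the robot and the scene stay as the last step left them, time stands still between calls to the robot, and variables do not carry over. Pictures are saved under pics/ and viewed, at most 12 in all, crops included, and the job is handed in when it is done.

```bash
ls; mkdir -p pics; cat > h.py <<'E'
import numpy as np,cv2
from scipy.spatial.transform import Rotation as R
from cell import r
def w(cam,p,c=None):
    c=c or r.calibration(cam); return R.from_quat(c["orientation"]).apply(p)+np.array(c["position"])
def ray(cam,u,v,z,c=None):
    c=c or r.calibration(cam); d=R.from_quat(c["orientation"]).apply(np.linalg.inv(np.array(c["intrinsics"]))@[u,v,1]); o=np.array(c["position"]); return o+d*(z-o[2])/d[2]
def px(cam,P,c=None):
    c=c or r.calibration(cam); q=R.from_quat(c["orientation"]).inv().apply(np.array(P)-c["position"]); k=np.array(c["intrinsics"])@q; return k[:2]/k[2]
E
python3 - <<'E'
from h import *
print(r.calibration("scene")); print(r.sense()["tool_rot"],r.sense()["tcp_pos"])
ims=[]
for cam in ["scene","side"]:
    im=r.grab_frame(cam); cv2.imwrite(f"pics/{cam}0.png",im[:,:,::-1])
    for t in ["holder_base","seat","left_arm","right_arm","lock_bar","board_rack","green_board","blue_board","red_board","wash_bottle","flask","sample_jar"]:
        try:
            print(cam,t,[(np.round(w(cam,d["position"]),3).tolist(),round(d["confidence"],2)) for d in r.place_of(cam,t)[:2]])
        except Exception as e: print(t,e)
E
```

```text
pics
{'intrinsics': array([[489.63738472,   0.        , 314.17673442],
       [  0.        , 489.63738472, 243.05812145],
       [  0.        ,   0.        ,   1.        ]]), 'position': array([-0.07443398, -0.5546592 ,  0.45959723]), 'orientation': array([ 0.7535079 , -0.35112272,  0.23837395, -0.50211208])}
[ 9.75374930e-01  2.20552487e-01 -1.65289397e-04 -5.64543341e-04] [ 0.26872937 -0.56387868  0.23073379]
scene holder_base [([0.555, 0.211, -0.001], 0.75)]
scene seat [([0.556, 0.219, 0.048], 0.9)]
scene left_arm [([0.538, 0.237, 0.107], 0.65)]
scene right_arm [([0.577, 0.191, 0.109], 0.82)]
scene lock_bar [([0.503, 0.161, 0.071], 0.58)]
scene board_rack [([0.513, -0.226, 0.002], 0.73)]
scene green_board [([0.509, -0.231, 0.011], 0.81)]
scene blue_board [([0.548, -0.224, 0.01], 0.57)]
scene red_board [([0.467, -0.242, 0.01], 0.56)]
scene wash_bottle [([0.707, 0.018, -0.0], 0.72)]
scene flask [([0.538, 0.013, 0.003], 0.76), ([0.463, -0.243, 0.008], 0.25)]
scene sample_jar [([0.43, 0.025, -0.002], 0.57), ([0.464, -0.241, 0.01], 0.52)]
side holder_base [([0.556, 0.216, 0.001], 0.64)]
side seat [([0.55, 0.211, 0.041], 0.84)]
side left_arm [([0.526, 0.236, 0.11], 0.93)]
side right_arm [([0.576, 0.184, 0.108], 0.84)]
side lock_bar [([0.499, 0.163, 0.079], 0.79)]
side board_rack [([0.509, -0.235, 0.002], 0.95)]
side green_board [([0.51, -0.232, 0.008], 0.69)]
side blue_board []
side red_board [([0.464, -0.236, 0.009], 0.72)]
side wash_bottle []
side flask [([0.536, 0.014, -0.002], 0.6), ([0.511, -0.237, 0.004], 0.18)]
side sample_jar [([0.429, 0.017, -0.002], 0.83), ([0.51, -0.234, 0.007], 0.67)]
```

View pics/scene0.png

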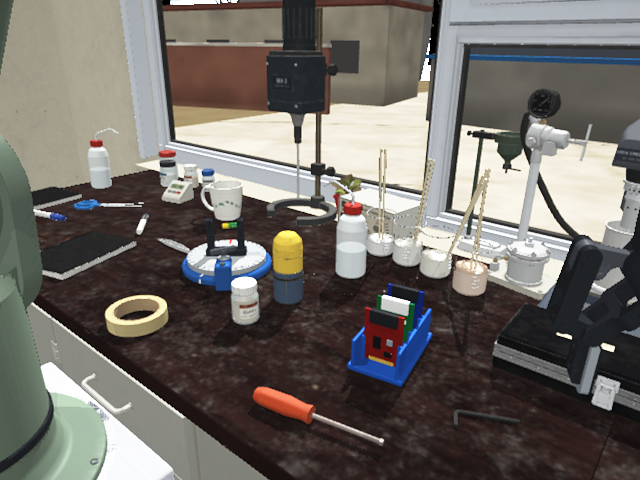

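View pics/side0.png

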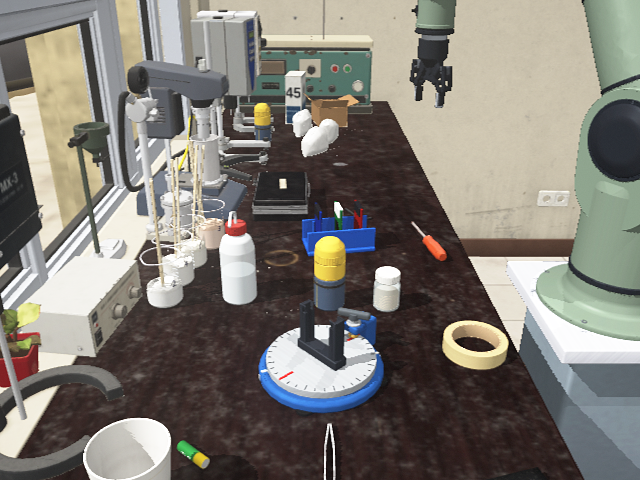

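Scene shows the holder near (237,262) px and the rack near (392,345) with green in the middle slot. The side view shows the twisted arms at (305,320)/(335,340) and the lock bar at (352,314). Next I move over to the lock for a closer look.

```bash
python3 -m creep '{"grip":[100,100,100,100,100,100,100,100,100,100,100,100],"offset":[[0.03,0.03,0.01],[0.03,0.035,0.01],[0.03,0.035,0.01],[0.02,0.04,0],[0.01,0.04,0],[0.01,0.04,0],[0.01,0.04,0],[0.01,0.04,0],[0.01,0.04,0],[0.01,0.04,0],[0.01,0.04,0],[0.01,0.04,0]],"twist":[0,0,0,0,0,0,0,0,0,0,0,0]}'
python3 -m creep '{"grip":[100,100,100,100,100,100,100,100],"offset":[[0.005,0.04,0],[0.005,0.04,0],[0.005,0.04,0],[0.005,0.04,0],[0.005,0.04,0],[0.005,0.04,0],[0.005,0.02,0],[0,0,0]],"twist":[0,0,0,0,0,0,0,0]}'
```

```text
time_s: 2.5
tcp_pos: [0.4591, -0.1026, 0.2616]
tool_rot: [0.975, 0.22, 0.0, 0.0]
force: [1.6, -0.4, -0.5]
opening: 0.0852
grip_force: 0.0
time_s: 3.3
tcp_pos: [0.4939, 0.1589, 0.2612]
tool_rot: [0.975, 0.222, 0.0, -0.001]
force: [-0.4, 0.0, 0.1]
opening: 0.0856
grip_force: 0.0
```

```bash
python3 - <<'E'
from h import *
c=r.calibration("wrist"); print(c["position"],r.sense()["tcp_pos"],r.sense()["joints"])
im=r.grab_frame("wrist"); cv2.imwrite("pics/w1.png",im[:,:,::-1])
for t in ["holder_base","seat","left_arm","right_arm","lock_bar"]:
    print(t,[(np.round(w("wrist",d["position"],c),3).tolist(),round(d["confidence"],2)) for d in r.place_of("wrist",t)[:2]])
E
```

```text
[0.55709624 0.18910321 0.40240038] [0.49387711 0.15892812 0.26122087] [-0.13858537  0.33681351 -0.36548374  1.82844362  0.13937262  1.00090741
 -1.68278113]
holder_base [([0.556, 0.217, 0.001], 0.76)]
seat [([0.555, 0.215, 0.042], 0.72)]
left_arm [([0.535, 0.237, 0.109], 0.97)]
right_arm [([0.576, 0.189, 0.108], 0.84)]
lock_bar [([0.501, 0.161, 0.069], 0.96)]
```

View pics/w1.png

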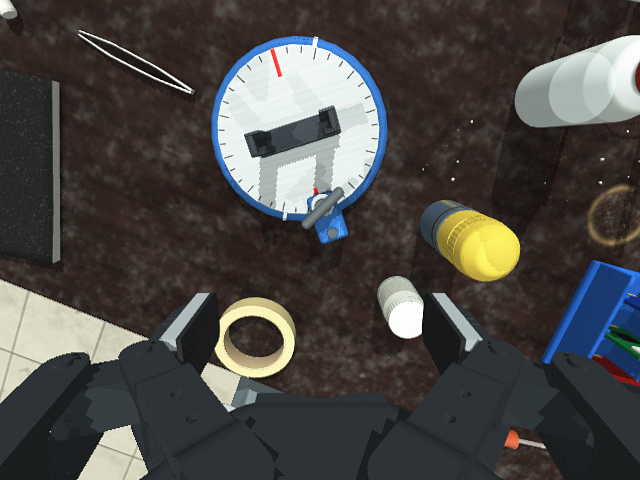

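Wrist view: white index marks at (316,41) and (285,216), red lines at (277,62) and (315,190), lock bar from (305,225) to (341,190).

```bash
python3 - <<'E'
from h import *
f=lambda u,v,z:ray("wrist",u,v,z)
A,B=f(316,41,.018),f(285,216,.018); print("marks",A,B,(A+B)/2,np.degrees(np.arctan2(*(A-B)[1::-1])))
A,B=f(277,62,.03),f(315,190,.03); print("red",A,B,np.degrees(np.arctan2(*(A-B)[1::-1])))
A,B=f(341,190,.078),f(305,225,.078); print("bar",A,B,(A+B)/2,np.degrees(np.arctan2(*(A-B)[1::-1])))
A,B=f(258,140,.11),f(329,120,.11); print("arms",A,B,(A+B)/2,np.degrees(np.arctan2(*(A-B)[1::-1]))-90)
im=cv2.imread("pics/w1.png"); cv2.imwrite("pics/w1c.png",cv2.resize(im[30:250,200:400],None,fx=2.7,fy=2.7,interpolation=cv2.INTER_CUBIC))
c=r.cut_out("wrist","lock_bar"); 
for d in c[:1]:
    p=np.argwhere(d["pixels"]); print(d["confidence"],len(p),p.min(0),p.max(0))
E
```

```text
marks [0.64412905 0.23120945 0.018     ] [0.46651921 0.1869082  0.018     ] [0.55532413 0.20905882 0.018     ] 14.005510002387972
red [0.60809085 0.25669483 0.03      ] [0.50980311 0.16899357 0.03      ] 41.742244443887145
bar [0.52651107 0.14875503 0.078     ] [0.48086698 0.16533943 0.078     ] [0.50368903 0.15704723 0.078     ] -19.968193842042503
arms [0.53706169 0.23221459 0.11      ] [0.57614244 0.18623551 0.11      ] [0.55660207 0.20922505 0.11      ] 40.36348221717583
0.67 624 [187 302] [228 343]
```

View pics/w1c.png

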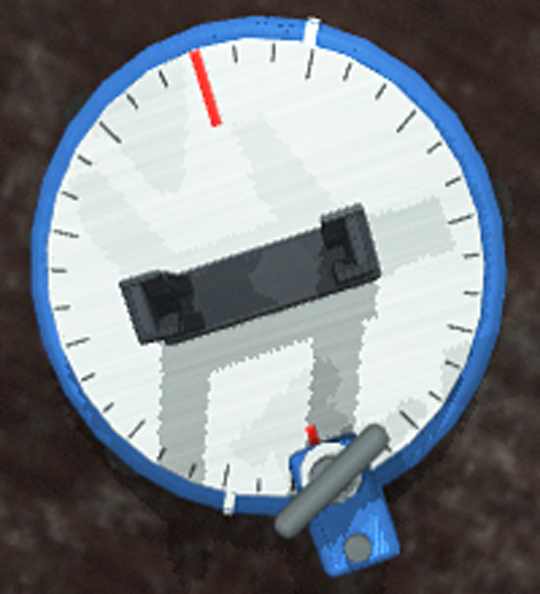

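```bash
python3 -m creep '{"grip":[60,60,60,60,60,60,60,60,60,60],"offset":[[0.004,0,-0.01],[0.004,0,-0.02],[0,0,-0.02],[0,0,-0.02],[0,0,-0.02],[0,0,-0.02],[0,0,-0.02],[0,0,-0.02],[0,0,-0.01],[0,0,0]],"twist":[-0.1,-0.12,-0.12,-0.12,-0.12,-0.12,-0.1,0,0,0]}'
python3 - <<'E'
from h import *
s=r.sense(); c=r.calibration("wrist"); im=r.grab_frame("wrist"); cv2.imwrite("pics/w2.png",im[:,:,::-1])
x=R.from_quat(s["tool_rot"]).apply([1,0,0]); print(s["tcp_pos"],np.degrees(np.arctan2(x[1],x[0])),s["joints"][6],s["moment"])
print([(np.round(w("wrist",d["position"],c),4).tolist(),round(d["confidence"],2)) for d in r.place_of("wrist","lock_bar")[:2]], px("wrist",[.5025,.159,.0785]))
E
```

```text
time_s: 4.65
tcp_pos: [0.5014, 0.1554, 0.1004]
tool_rot: [0.984, -0.177, -0.001, 0.0]
force: [-0.1, -0.4, 1.0]
opening: 0.051
grip_force: 0.0
[0.50137966 0.15536579 0.10044688] -20.34459661479532 -2.454615653351703 [-0.00145984  0.05032473 -0.00485456]
[([0.5001, 0.1631, 0.067], 0.71)] [316.52604062 283.4966702 ]
```

View pics/w2.png

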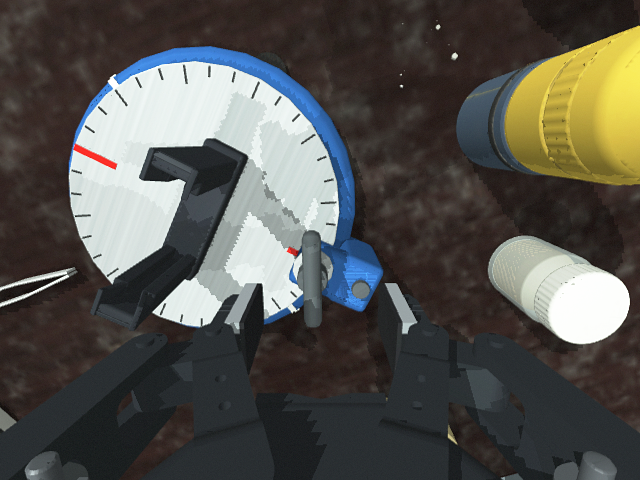

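The bar runs (311,235) to (313,325) px, parallel to the pads and nearly centred between them.

```bash
python3 - <<'E'
from h import *
A=ray("wrist",311,236,.0785);B=ray("wrist",312.5,326,.0785);print(A,B,(A+B)/2,np.linalg.norm(A-B),np.degrees(np.arctan2(*(A-B)[1::-1])))
E
```

```text
[0.52741433 0.15262222 0.0785    ] [0.48010271 0.16969911 0.0785    ] [0.50375852 0.16116066 0.0785    ] 0.05029919422929341 -19.84679634430966
```

```bash
python3 -m creep '{"grip":[60,60,60,10,5,5,5,5],"offset":[[0.002,0.004,-0.014],[0,0,-0.014],[0,0,-0.01],[0,0,0],[0,0,0],[0,0,0],[0,0,0],[0,0,0]],"twist":[0,0,0,0,0,0,0,0]}' 60
```

```text
time_s: 5.55
tcp_pos: [0.504, 0.1595, 0.0639]
tool_rot: [0.984, -0.177, 0.0, 0.0]
force: [-2.2, -3.0, 6.9]
opening: 0.0138
grip_force: 58.8
```

```bash
python3 -m creep '{"grip":[5,5,5,5,5,5,5,5,5,5,5,5],"offset":[[0,0,0],[0,0,0],[0,0,0],[0,0,0.0002],[0,0,0.0002],[0,0,0.0002],[0,0,0.0002],[0,0,0.0002],[0,0,0.0002],[0,0,0.0002],[0,0,0.0002],[0,0,0]],"twist":[0.12,0.12,0.12,0.12,0.12,0.12,0.12,0.12,0.12,0.12,0.12,0]}'
python3 - <<'E'
from h import *
s=r.sense(); x=R.from_quat(s["tool_rot"]).apply([1,0,0]); print(s["tcp_pos"],np.degrees(np.arctan2(x[1],x[0])),s["joints"][6],s["moment"],s["force"])
E
```

```text
time_s: 6.75
tcp_pos: [0.5031, 0.1627, 0.0656]
tool_rot: [0.884, 0.467, 0.001, -0.002]
force: [-11.5, 13.0, 11.1]
opening: 0.0138
grip_force: 59.5
[0.50311457 0.16273722 0.06559658] 55.64792383094837 -1.4548168423187973 [ 3.04063098  2.49510373 -0.05596579] [-11.51147047  13.04917841  11.09591143]
```

```bash
python3 -m creep '{"grip":[60,60,60,60,60,60,60,60,60],"offset":[[0,0,0],[0,0,0],[0,0,0],[0,0,0.03],[0,0,0.04],[0,0,0.04],[0,0,0.02],[0,0,0],[0,0,0]],"twist":[0,0,0,0,0,0,0,0,0]}' 60
python3 - <<'E'
from h import *
c=r.calibration("wrist"); im=r.grab_frame("wrist"); cv2.imwrite("pics/w3.png",im[:,:,::-1])
print(r.sense()["tcp_pos"],r.sense()["joints"][6],[(np.round(w("wrist",d["position"],c),4).tolist(),round(d["confidence"],2)) for t in ["lock_bar","left_arm","right_arm"] for d in r.place_of("wrist",t)[:1]])
E
```

```text
time_s: 7.65
tcp_pos: [0.504, 0.1595, 0.1949]
tool_rot: [0.886, 0.464, 0.0, 0.0]
force: [-0.2, 0.3, 0.1]
opening: 0.0514
grip_force: 0.0
[0.50368727 0.15942926 0.19425545] -1.3242833339938374 [([0.5007, 0.161, 0.07], 0.9), ([0.535, 0.237, 0.1028], 0.57)]
```

View pics/w3.png

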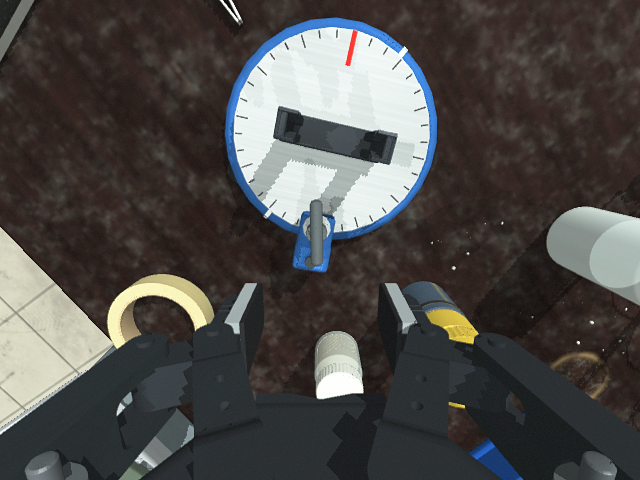

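Lock bar now at (317,200)–(316,262) px, turned about 76° CCW; plate unmoved (red line (351,48), white mark (403,51)). Now over the left arm.

```bash
python3 -m creep '{"grip":[60,60,60,60,60,60,60,60,60,60,60,60],"offset":[[0.01,0.02,0],[0.01,0.02,0],[0.01,0.02,0],[0,0.016,0],[0,0,0],[0,0,-0.01],[0,0,-0.015],[0,0,-0.015],[0,0,-0.015],[0,0,-0.01],[0,0,0],[0,0,0]],"twist":[0.12,0.12,0.12,0.12,0.12,0.12,0.12,0.12,0.12,0.12,0.12,0]}'
python3 - <<'E'
from h import *
s=r.sense();x=R.from_quat(s["tool_rot"]).apply([1,0,0]);c=r.calibration("wrist"); im=r.grab_frame("wrist"); cv2.imwrite("pics/w4.png",im[:,:,::-1])
print(s["tcp_pos"],np.degrees(np.arctan2(x[1],x[0])),s["joints"][6],[(np.round(w("wrist",d["position"],c),4).tolist(),round(d["confidence"],2)) for t in ["left_arm","right_arm"] for d in r.place_of("wrist",t)[:1]])
E
```

```text
time_s: 9.05
tcp_pos: [0.5334, 0.2357, 0.1287]
tool_rot: [0.414, 0.91, -0.0, -0.001]
force: [0.1, -0.2, -0.6]
opening: 0.0514
grip_force: 0.0
[0.53340919 0.23570101 0.12874693] 131.04191781263515 -0.34047849496710647 [([0.4329, 0.0238, -0.0049], 0.7), ([0.5823, 0.1924, 0.1086], 0.86)]
```

```bash
python3 -m creep '{"grip":[60,60,60,20,15,15,15,15,15],"offset":[[0,0,-0.015],[0,0,-0.015],[0,0,-0.012],[0,0,0],[0,0,0],[0,0,0],[0,0,0],[0,0,0],[0,0,0]],"twist":[0,0,0,0,0,0,0,0,0]}' 40
```

```text
time_s: 10.1
tcp_pos: [0.5336, 0.2358, 0.088]
tool_rot: [0.415, 0.91, -0.0, -0.0]
force: [-5.0, 0.1, -3.8]
opening: 0.0191
grip_force: 41.6
```

```bash
python3 -m creep '{"grip":[15,15,15,15,15,15,15,15,15,15],"offset":[[0.0015,0.0012,0],[0.0016,0.0012,0],[0.0016,0.001,0],[0.0017,0.001,0],[0.0018,0.0008,0],[0.0018,0.0008,0],[0.0018,0.0006,0],[0.0019,0.0006,0],[0,0,0],[0,0,0]],"twist":[-0.06,-0.06,-0.06,-0.06,-0.06,-0.06,-0.06,-0.06,0,0]}'
python3 - <<'E'
from h import *
s=r.sense();x=R.from_quat(s["tool_rot"]).apply([1,0,0]);print(np.degrees(np.arctan2(x[1],x[0])))
E
python3 -m creep '{"grip":[60,60,60,60,60,60,60,60],"offset":[[0,0,0],[0,0,0],[0,0,0.02],[0,0,0.03],[0,0,0.03],[-0.02,-0.04,0.04],[-0.02,-0.04,0],[0,0,0]],"twist":[0,0,0,0,0,0.1,0.15,0]}'
python3 - <<'E'
from h import *
im=r.grab_frame("wrist"); cv2.imwrite("pics/w5.png",im[:,:,::-1])
E
```

```text
time_s: 11.1
tcp_pos: [0.5467, 0.2429, 0.0879]
tool_rot: [0.62, 0.785, -0.001, -0.0]
force: [-10.2, -1.5, 2.0]
opening: 0.0187
grip_force: 42.1
103.39658988505107
time_s: 11.9
tcp_pos: [0.5106, 0.1641, 0.2019]
tool_rot: [0.516, 0.856, -0.001, 0.001]
force: [0.8, 0.3, 0.5]
opening: 0.0515
grip_force: 0.0
```

View pics/w5.png

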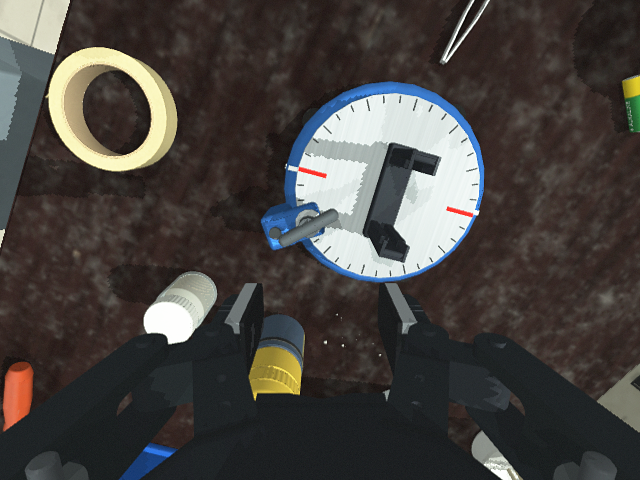

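Red lines (298,169)→(326,176) and (447,208)→(472,213) line up with white marks at (292,168) and (476,214).

```bash
python3 - <<'E'
from h import *
f=lambda u,v,z:ray("wrist",u,v,z); an=lambda A,B:np.degrees(np.arctan2(*(A-B)[1::-1]))
im=cv2.cvtColor(cv2.imread("pics/w5.png"),cv2.COLOR_BGR2HSV)
m=((im[...,0]<8)|(im[...,0]>172))&(im[...,1]>150)&(im[...,2]>120)
L=[]
for u0,u1 in [(290,340),(435,485)]:
    q=np.argwhere(m[150:230,u0:u1]); q=q[:,::-1]+[u0,150]; L.append(f(*q.mean(0),.03)); print(len(q),q.mean(0))
print("red",L,an(L[1],L[0]),(L[0]+L[1])/2)
A,B=f(476,214,.018),f(292,168,.018); print("marks",an(A,B),(A+B)/2)
A,B=f(338,215,.080),f(280,245,.080); print("bar",(A+B)/2,an(A,B),np.linalg.norm(A-B))
s=r.sense(); x=R.from_quat(s["tool_rot"]).apply([1,0,0]); print(s["tcp_pos"],an(x,0*x),s["joints"])
E
```

```text
106 [312.01886792 172.13207547]
93 [459.24731183 211.72043011]
red [array([0.48629422, 0.20187322, 0.03      ]), array([0.62437315, 0.23307328, 0.03      ])] 12.732624517437111 [0.55533369 0.21747325 0.03      ]
marks 13.727279474544083 [0.55686177 0.21724281 0.018     ]
bar [0.50380687 0.16447861 0.08      ] 55.55742450461889 0.0523829716855606
[0.51134296 0.16664769 0.20189657] 117.57755348627657 [ 0.18854427  0.53952349 -0.85249498  1.83163287  0.48323427  0.99097971
 -0.38593564]
```

```bash
python3 -m creep '{"grip":[60,60,60,60,60,60,60,60,60,60,60,60],"offset":[[-0.008,-0.004,0],[0,0,0],[0,0,0],[0,0,0],[0,0,0],[0,0,0],[0,0,0],[0,0,0],[0,0,0],[0,0,0],[0,0,0],[0,0,0]],"twist":[0.12,0.12,0.12,0.12,0.12,0.12,0.12,0.12,0.12,0.12,0.12,0.12]}'
python3 -m creep '{"grip":[60,60,60,60,60,60,60,60],"offset":[[0,0,0],[0,0,-0.02],[0,0,-0.02],[0,0,-0.02],[0,0,-0.02],[0,0,-0.02],[0,0,0],[0,0,0]],"twist":[0.12,0.12,0.12,0.12,0.14,0,0,0]}'
python3 - <<'E'
from h import *
s=r.sense();x=R.from_quat(s["tool_rot"]).apply([1,0,0]);c=r.calibration("wrist"); im=r.grab_frame("wrist"); cv2.imwrite("pics/w6.png",im[:,:,::-1])
print(s["tcp_pos"],np.degrees(np.arctan2(x[1],x[0])),s["joints"],[(np.round(w("wrist",d["position"],c),4).tolist(),round(d["confidence"],2)) for d in r.place_of("wrist","lock_bar")[:1]])
for d in r.cut_out("wrist","lock_bar")[:1]:
    (cx,cy),sz,a=cv2.minAreaRect(np.argwhere(d["pixels"])[:,::-1].astype(np.float32)); print(cx,cy,sz,a,ray("wrist",cx,cy,.078))
E
```

```text
time_s: 13.15
tcp_pos: [0.5034, 0.1667, 0.2014]
tool_rot: [-0.178, 0.984, 0.0, 0.0]
force: [-0.7, -0.7, -0.8]
opening: 0.0511
grip_force: 0.0
time_s: 13.95
tcp_pos: [0.5031, 0.1665, 0.1017]
tool_rot: [-0.467, 0.884, 0.0, 0.0]
force: [0.3, 0.5, -0.6]
opening: 0.0513
grip_force: 0.0
[0.50312264 0.16653756 0.10167004] -124.284868207025 [ 0.36237994  0.87919828 -1.20053598  1.91852491  0.95782161  1.07021755
  1.28311208] [([0.5, 0.1595, 0.0715], 0.89)]
318.0 263.0 (98.0, 30.0) 90.0 [0.50073965 0.1586731  0.078     ]
```

```bash
python3 -m creep '{"grip":[60,60,60,10,5,5,5,5],"offset":[[0,-0.005,-0.012],[0,0,-0.012],[0,0,-0.012],[0,0,0],[0,0,0],[0,0,0],[0,0,0],[0,0,0]],"twist":[0,0,0,0,0,0,0,0]}' 60
python3 -m creep '{"grip":[5,5,5,5,5,5,5,5,5,5],"offset":[[0,0,-0.0002],[0,0,-0.0002],[0,0,-0.0002],[0,0,-0.0002],[0,0,-0.0002],[0,0,-0.0002],[0,0,-0.0002],[0,0,-0.0002],[0,0,-0.0002],[0,0,0]],"twist":[-0.12,-0.12,-0.12,-0.12,-0.12,-0.12,-0.12,-0.12,-0.12,0]}'
python3 - <<'E'
from h import *
s=r.sense();x=R.from_quat(s["tool_rot"]).apply([1,0,0]);print(s["tcp_pos"],np.degrees(np.arctan2(x[1],x[0])),s["moment"],s["joints"])
E
```

```text
time_s: 14.9
tcp_pos: [0.502, 0.1616, 0.0656]
tool_rot: [-0.468, 0.884, 0.001, -0.0]
force: [-6.8, 4.5, 0.4]
opening: 0.0136
grip_force: 58.5
time_s: 15.9
tcp_pos: [0.5024, 0.1605, 0.064]
tool_rot: [0.056, 0.998, -0.001, -0.0]
force: [-4.5, -3.3, 6.8]
opening: 0.0138
grip_force: 59.2
[0.5024256  0.1604578  0.06398011] 173.6350184110071 [-0.79266454  1.28586564 -0.00167496] [ 0.24619109  0.8169199  -0.96290754  1.9463448   0.89106306  0.87968468
  0.260277  ]
```

```bash
python3 -m creep '{"grip":[5,5,5,5,5,5,5],"offset":[[0,0,-0.0001],[0,0,-0.0001],[0,0,-0.0001],[0,0,-0.0001],[0,0,0],[0,0,0],[0,0,0]],"twist":[-0.06,-0.06,-0.06,-0.06,-0.06,-0.06,0]}'
python3 - <<'E'
from h import *
s=r.sense();x=R.from_quat(s["tool_rot"]).apply([1,0,0]);print(s["tcp_pos"],np.degrees(np.arctan2(x[1],x[0])),s["moment"],s["joints"])
E
```

```text
time_s: 16.6
tcp_pos: [0.5023, 0.16, 0.0635]
tool_rot: [0.232, 0.973, -0.001, -0.0]
force: [-5.8, -5.9, 9.3]
opening: 0.0137
grip_force: 59.6
[0.50228828 0.16003563 0.06353349] 153.12978282884058 [-1.33907627  1.52858379  0.11667676] [ 0.20384803  0.78372596 -0.89074479  1.9486198   0.83769741  0.83343072
 -0.05595105]
```

```bash
python3 -m creep '{"grip":[60,60,60,60,60,60,60,60,60,60,60,60],"offset":[[0,0,0],[0,0,0],[0,0,0.03],[0,0,0.04],[0,0,0.04],[0.01,0,0.03],[0.015,-0.004,0],[0.015,-0.004,0],[0.015,-0.004,0],[0.014,-0.004,0],[0,0,0],[0,0,0]],"twist":[0,0,0,0,0,-0.14,-0.14,-0.14,-0.14,-0.14,-0.14,0]}'
python3 -m creep '{"grip":[100,100],"offset":[[0,0,0],[0,0,0]],"twist":[-0.03,0]}'
python3 - <<'E'
from h import *
an=lambda A,B:np.degrees(np.arctan2(*(A-B)[1::-1]))
s=r.sense();x=R.from_quat(s["tool_rot"]).apply([1,0,0]);c=r.calibration("wrist"); im=r.grab_frame("wrist"); cv2.imwrite("pics/w7.png",im[:,:,::-1])
print(s["tcp_pos"],an(x,0*x),s["joints"],c["position"])
for t in ["seat","left_arm","right_arm","holder_base"]: print(t,[(np.round(w("wrist",d["position"],c),4).tolist(),round(d["confidence"],2)) for d in r.place_of("wrist",t)[:1]])
print(px("wrist",[.5345+.013,.2425,.11]))
E
```

```text
time_s: 17.8
tcp_pos: [0.5721, 0.145, 0.2032]
tool_rot: [0.609, 0.793, 0.0, 0.0]
force: [0.2, 0.1, -0.4]
opening: 0.0515
grip_force: 0.0
time_s: 18.0
tcp_pos: [0.5717, 0.1449, 0.2031]
tool_rot: [0.619, 0.785, 0.0, -0.0]
force: [-0.0, 0.3, -0.0]
opening: 0.0779
grip_force: 0.0
[0.57174865 0.14488352 0.20313263] 103.51931575425242 [ 0.20157717  0.61139067 -0.81445462  1.69586708  0.50047379  1.05513635
 -0.54061293] [0.55718331 0.21212962 0.34428405]
seat []
left_arm [([0.5506, 0.2458, 0.1094], 0.61)]
right_arm [([0.5664, 0.1835, 0.1088], 0.76)]
holder_base [([0.5542, 0.2165, -0.0008], 0.6)]
[316.63367418  90.59203934]
```

View pics/w7.png

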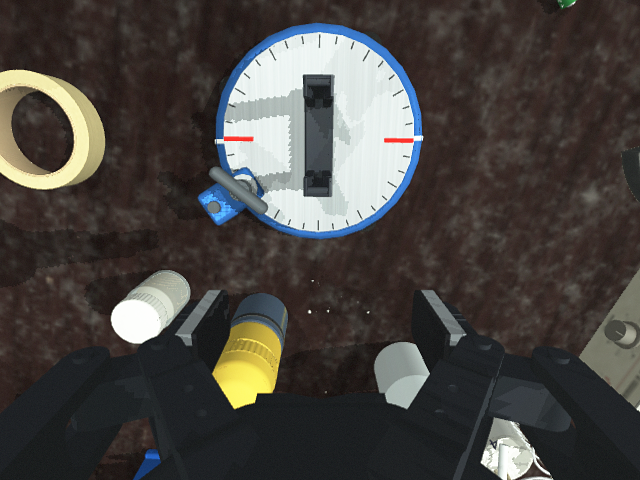

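Red lines at (238,139) and (398,141) meet the white marks at (219,140) and (418,138); arms span (318,75) to (318,196), lock bar is back across (238,190).

```bash
python3 - <<'E'
from h import *
an=lambda A,B:np.degrees(np.arctan2(*(A-B)[1::-1]))
f=lambda u,v,z:ray("wrist",u,v,z)
g=cv2.cvtColor(cv2.imread("pics/w7.png"),cv2.COLOR_BGR2GRAY)
m=(g<75).astype(np.uint8); n,l,st,ce=cv2.connectedComponentsWithStats(m[55:215,295:350]); k=1+np.argmax(st[1:,4]); print(st[k],ce[k])
M=l==k
for v in list(range(72,84,1))+list(range(186,200,1)):
    q=np.where(M[v-55])[0]; print(v,(q.min()+295,q.max()+295) if len(q) else None,end=" ")
A,B=f(318.5,74.5,.11),f(318.5,196.5,.11); print("\narms",A,B,(A+B)/2,np.linalg.norm(A-B),an(A,B)-90)
im=cv2.cvtColor(cv2.imread("pics/w7.png"),cv2.COLOR_BGR2HSV)
mm=((im[...,0]<8)|(im[...,0]>172))&(im[...,1]>150)&(im[...,2]>120)
L=[]
for u0,u1 in [(215,265),(370,420)]:
    q=np.argwhere(mm[110:170,u0:u1])[:,::-1]+[u0,110]; L.append(f(*q.mean(0),.03))
print("red",an(L[1],L[0]),(L[0]+L[1])/2); A,B=f(418.5,138,.018),f(219,140.5,.018); print("marks",an(A,B),(A+B)/2)
E
```

```text
[   8   20   30  122 2342] [23.87233134 78.96029035]
72 None 73 None 74 None 75 (np.int64(303), np.int64(330)) 76 (np.int64(303), np.int64(330)) 77 (np.int64(303), np.int64(330)) 78 (np.int64(303), np.int64(330)) 79 (np.int64(303), np.int64(330)) 80 (np.int64(303), np.int64(330)) 81 (np.int64(303), np.int64(330)) 82 (np.int64(303), np.int64(330)) 83 (np.int64(303), np.int64(330)) 186 (np.int64(304), np.int64(328)) 187 (np.int64(304), np.int64(328)) 188 (np.int64(304), np.int64(328)) 189 (np.int64(304), np.int64(328)) 190 (np.int64(304), np.int64(328)) 191 (np.int64(304), np.int64(328)) 192 (np.int64(304), np.int64(328)) 193 (np.int64(304), np.int64(328)) 194 (np.int64(304), np.int64(328)) 195 (np.int64(304), np.int64(328)) 196 (np.int64(313), np.int64(328)) 197 None 198 None 199 None 
arms [0.54648696 0.25186966 0.11      ] [0.56427679 0.17714379 0.11      ] [0.55538188 0.21450672 0.11      ] 0.07681428022665993 13.391017794018225
red 12.941833970084957 [0.55457728 0.21452214 0.03      ]
marks 14.16568923177976 [0.5548998  0.21474959 0.018     ]
```

```bash
python3 -m creep '{"grip":[60,60,60,60,60,60,60,60,60,60,60,60],"offset":[[-0.02,-0.03,0.02],[-0.02,-0.04,0],[-0.007,-0.04,0],[0,-0.04,0],[0,-0.04,0],[0,-0.04,0],[0,-0.04,0],[0,-0.04,0],[0,-0.04,0],[0,-0.04,0],[0,-0.04,0],[0,-0.015,-0.02]],"twist":[0,0,0,0,0,0,0,0,0,0,0,-0.05]}'
python3 -m creep '{"grip":[50,50],"offset":[[0,0,0],[0,0,0]],"twist":[0,0]}'
python3 - <<'E'
from h import *
an=lambda A,B:np.degrees(np.arctan2(*(A-B)[1::-1]))
s=r.sense();x=R.from_quat(s["tool_rot"]).apply([1,0,0]);c=r.calibration("wrist"); im=r.grab_frame("wrist"); cv2.imwrite("pics/w8.png",im[:,:,::-1])
print(s["tcp_pos"],an(x,0*x),s["joints"],c["position"])
for t in ["green_board","blue_board","red_board","board_rack","lock_bar"]: print(t,[(np.round(w("wrist",d["position"],c),4).tolist(),round(d["confidence"],2)) for d in r.place_of("wrist",t)[:1]])
E
```

```text
time_s: 19.45
tcp_pos: [0.525, -0.3051, 0.2042]
tool_rot: [0.641, 0.768, -0.0, 0.002]
force: [0.3, 1.3, 0.2]
opening: 0.0508
grip_force: 0.0
time_s: 19.65
tcp_pos: [0.5249, -0.2995, 0.203]
tool_rot: [0.639, 0.77, 0.0, -0.0]
force: [0.2, 0.2, 0.1]
opening: 0.0427
grip_force: 0.0
[ 0.52492053 -0.29954624  0.20298617] 100.6321314665175 [ 0.92982975  0.62018306 -0.76446622  1.65742095  0.47799797  1.0610219
  0.20484414] [ 0.51380309 -0.23168512  0.34420428]
green_board [([0.5121, -0.2342, 0.009], 0.75)]
blue_board [([0.5549, -0.2228, 0.0101], 0.66)]
red_board [([0.4685, -0.2373, 0.0097], 0.61)]
board_rack [([0.5096, -0.2273, -0.0026], 0.59)]
lock_bar []
```

View pics/w8.png

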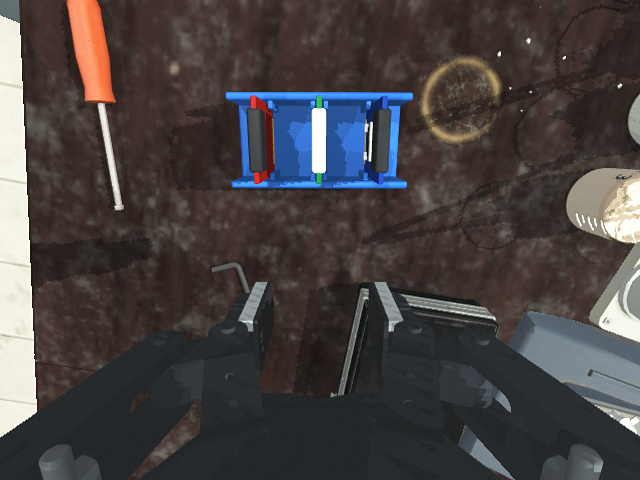

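Green board's white grip spans columns 312–326, rows 108–173, between red (262,140) and blue (381,140).

```bash
python3 - <<'E'
from h import *
im=cv2.cvtColor(cv2.imread("pics/w8.png"),cv2.COLOR_BGR2HSV)
m=(im[...,1]<40)&(im[...,2]>190); m[:95]=0;m[190:]=0;m[:,:300]=0;m[:,340:]=0
q=np.argwhere(m)[:,::-1].astype(np.float32); print(q.min(0),q.max(0),cv2.minAreaRect(q))
f=lambda u,v:ray("wrist",u,v,.097); y0,y1=q[:,1].min(),q[:,1].max()+1
a=q[q[:,1]<y0+15].mean(0);b=q[q[:,1]>y1-15].mean(0); A,B=f(*a),f(*b)
print(A,B,"yaw",np.degrees(np.arctan2(*(A-B)[1::-1]))-90)
A,B=f(a[0],y0),f(b[0],y1); print("centre",(A+B)/2,np.linalg.norm(A-B))
E
```

```text
[312. 108.] [325. 172.] ((318.4999694824219, 140.0), (12.999998092651367, 63.99999237060547), 0.0)
[ 0.50938378 -0.2141559   0.097     ] [ 0.51556227 -0.24706597  0.097     ] yaw 10.632861727525011
centre [ 0.51253269 -0.23093067  0.097     ] 0.043555890225901124
```

```bash
python3 -m creep '{"grip":[36,36,36,36,36,36,36,36],"offset":[[-0.006,0.035,0],[-0.006,0.033,0],[0,0,-0.03],[0,0,-0.03],[0,0,-0.02],[0,0,0],[0,0,0],[0,0,0]],"twist":[0,0,0,0,0,0,0,0]}' 50
python3 - <<'E'
from h import *
s=r.sense();x=R.from_quat(s["tool_rot"]).apply([1,0,0]);print(s["tcp_pos"],np.degrees(np.arctan2(x[1],x[0])))
E
```

```text
time_s: 20.75
tcp_pos: [0.5136, -0.2324, 0.1243]
tool_rot: [0.639, 0.769, 0.0, 0.001]
force: [0.0, -0.6, 0.4]
opening: 0.0307
grip_force: 0.0
[ 0.51360286 -0.23239193  0.12433612] 100.54657819218576
```

```bash
python3 -m creep '{"grip":[36,36,36,36,5,5,5,5,5,5],"offset":[[-0.001,0.0015,-0.015],[0,0,-0.02],[0,0,-0.02],[0,0,0],[0,0,0],[0,0,0],[0,0,0],[0,0,0],[0,0,0],[0,0,0]],"twist":[0,0,0,0,0,0,0,0,0,0]}' 50
```

```text
time_s: 21.75
tcp_pos: [0.5123, -0.231, 0.0689]
tool_rot: [0.639, 0.769, 0.0, 0.001]
force: [-2.3, 1.2, 7.5]
opening: 0.0095
grip_force: 50.6
```

```bash
python3 -m creep '{"grip":[5,5,5,5,5,5,5,5,5,5,5,5],"offset":[[0,0,0.01],[0,0,0.02],[0,0,0.025],[0,0,0.03],[0,0,0.03],[0,0,0.03],[0,0.01,0.03],[0,0.03,0],[0,0.035,0],[0,0.035,0],[0,0.035,0],[0,0.035,0]],"twist":[0,0,0,0,0,0,0,0,0,0,0,0]}'
python3 -m creep '{"grip":[5,5,5,5,5,5,5,5,5,5,5],"offset":[[0,0.035,0],[0,0.035,0],[0,0.035,0],[0,0.035,0],[0.01,0.035,0],[0.01,0.035,0],[0.01,0.03,0],[0.01,0.02,0],[0.003,0.005,0],[0,0,0],[0,0,0]],"twist":[0,0,0,0,0.02,0.024,0,0,0,0,0]}'
python3 - <<'E'
from h import *
s=r.sense();x=R.from_quat(s["tool_rot"]).apply([1,0,0]);z=R.from_quat(s["tool_rot"]).apply([0,0,1]);print(s["tcp_pos"],np.degrees(np.arctan2(x[1],x[0])),z,s["force"],s["joints"])
for cam in ["wrist","scene","side"]:
    c=r.calibration(cam); im=r.grab_frame(cam); cv2.imwrite(f"pics/{cam}9.png",im[:,:,::-1])
    for t in ["green_board","seat"]: print(cam,t,[(np.round(w(cam,d["position"],c),4).tolist(),round(d["confidence"],2)) for d in r.place_of(cam,t)[:1]])
a=cv2.imread("pics/scene9.png")[130:330,150:350]; b=cv2.imread("pics/side9.png")[180:420,210:450]
cv2.imwrite("pics/c9.png",np.hstack([cv2.resize(a,(400,400)),cv2.resize(b,(400,400))]))
E
```

```text
time_s: 22.95
tcp_pos: [0.5118, -0.0494, 0.244]
tool_rot: [0.639, 0.769, 0.0, 0.001]
force: [1.7, 1.7, -0.6]
opening: 0.0093
grip_force: 49.4
time_s: 24.05
tcp_pos: [0.5548, 0.2132, 0.2433]
tool_rot: [0.622, 0.783, -0.0, 0.0]
force: [-0.5, 0.2, -0.8]
opening: 0.0091
grip_force: 49.4
[0.55477981 0.21324272 0.24331798] 103.02900858766918 [ 1.34475849e-04 -5.13011010e-04 -9.99999859e-01] [-0.46861644  0.17227543 -0.81691045] [ 0.10468426  0.58203987 -0.85378575  1.64046458  0.47425523  1.13928774
 -0.64354726]
wrist green_board [([0.5551, 0.2119, 0.1814], 0.83)]
wrist seat [([0.5576, 0.2103, 0.0432], 0.92)]
scene green_board [([0.5561, 0.2156, 0.1822], 0.87)]
scene seat [([0.5584, 0.2166, 0.0487], 0.64)]
side green_board [([0.5555, 0.2143, 0.1807], 0.77)]
side seat [([0.5499, 0.2138, 0.0418], 0.71)]
```

View pics/c9.png

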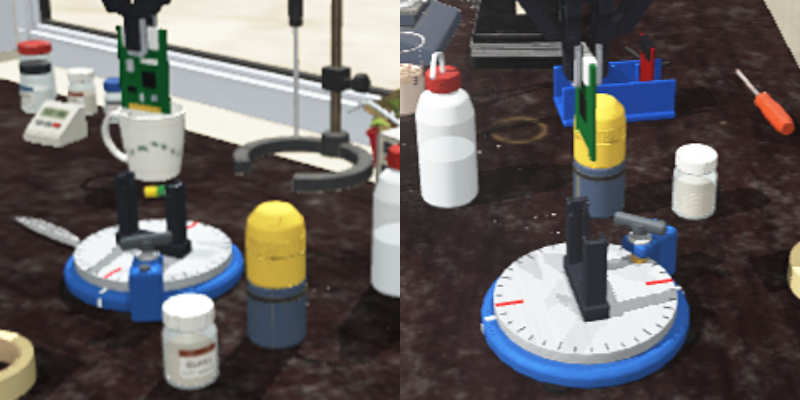

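The board hangs above the arms (left panel board (145,70), arms (125,205)/(178,215)), upright and in line with the grooves. Now lowering into the mouths.

```bash
python3 -m creep '{"grip":[5,5,5,5,5,5,5],"offset":[[0.0003,0.0012,-0.02],[0,0,-0.025],[0,0,-0.015],[0,0,-0.01],[0,0,-0.008],[0,0,-0.005],[0,0,0]],"twist":[0,0,0,0,0,0,0]}'
```

```text
time_s: 25.2
tcp_pos: [0.5552, 0.2154, 0.1599]
tool_rot: [0.622, 0.783, -0.0, -0.0]
force: [0.2, 0.6, 0.1]
opening: 0.0092
grip_force: 49.4
```

```bash
python3 -m creep '{"grip":[5,5,5,5,5],"offset":[[0,0,-0.004],[0,0,-0.004],[0,0,-0.004],[0,0,-0.004],[0,0,0]],"twist":[0,0,0,0,0]}'
```

```text
time_s: 25.7
tcp_pos: [0.555, 0.2152, 0.1434]
tool_rot: [0.622, 0.783, -0.0, -0.0]
force: [-2.7, -1.0, -1.6]
opening: 0.0096
grip_force: 49.4
```

Sliding freely; continue nearly to the seat (TCP about 0.104).

```bash
python3 -m creep '{"grip":[5,5,5,5,5,5,5,5],"offset":[[0,0,-0.006],[0,0,-0.006],[0,0,-0.006],[0,0,-0.006],[0,0,-0.006],[0,0,-0.005],[0,0,-0.003],[0,0,0]],"twist":[0,0,0,0,0,0,0,0]}'
```

```text
time_s: 26.5
tcp_pos: [0.5546, 0.2152, 0.1051]
tool_rot: [0.622, 0.783, -0.001, -0.0]
force: [-4.8, -0.8, -2.5]
opening: 0.0094
grip_force: 49.3
```

```bash
python3 -m creep '{"grip":[5,5,5],"offset":[[0,0,-0.001],[0,0,-0.001],[0,0,0]],"twist":[0,0,0]}'
python3 -m creep '{"grip":[30,30,30,30,30,30,30,30,30,30],"offset":[[0,0,0],[0,0,0],[0,0,0],[0,0,0.02],[0,0,0.03],[0,0,0.04],[0,0,0.04],[0,0,0.02],[0,0,0],[0,0,0]],"twist":[0,0,0,0,0,0,0,0,0,0]}'
python3 - <<'E'
from h import *
for cam in ["wrist","scene","side"]:
    c=r.calibration(cam); im=r.grab_frame(cam); cv2.imwrite(f"pics/{cam}10.png",im[:,:,::-1])
    for t in ["green_board","seat","lock_bar"]: print(cam,t,[(np.round(w(cam,d["position"],c),4).tolist(),round(d["confidence"],2)) for d in r.place_of(cam,t)[:1]])
a=cv2.imread("pics/scene10.png")[180:310,170:300]; b=cv2.imread("pics/side10.png")[240:420,240:420]
cv2.imwrite("pics/c10.png",np.hstack([cv2.resize(a,(400,400)),cv2.resize(b,(400,400))]))
E
```

```text
time_s: 26.8
tcp_pos: [0.5547, 0.2153, 0.1039]
tool_rot: [0.622, 0.783, -0.0, -0.0]
force: [-8.5, -3.0, 7.6]
opening: 0.0092
grip_force: 50.9
time_s: 27.8
tcp_pos: [0.5554, 0.2152, 0.2538]
tool_rot: [0.622, 0.783, 0.0, 0.0]
force: [-0.4, 0.3, 0.1]
opening: 0.0255
grip_force: 0.0
wrist green_board [([0.5539, 0.2167, 0.0422], 0.82)]
wrist seat [([0.5547, 0.2152, 0.0391], 0.85)]
wrist lock_bar [([0.5006, 0.1603, 0.0652], 0.76)]
scene green_board [([0.552, 0.215, 0.0429], 0.66)]
scene seat [([0.5572, 0.2158, 0.046], 0.67)]
scene lock_bar [([0.4984, 0.1594, 0.0677], 0.76)]
side green_board [([0.5523, 0.2136, 0.0461], 0.91)]
side seat [([0.5505, 0.2128, 0.0441], 0.67)]
side lock_bar [([0.4982, 0.1592, 0.0747], 0.7)]
```

View pics/c10.png

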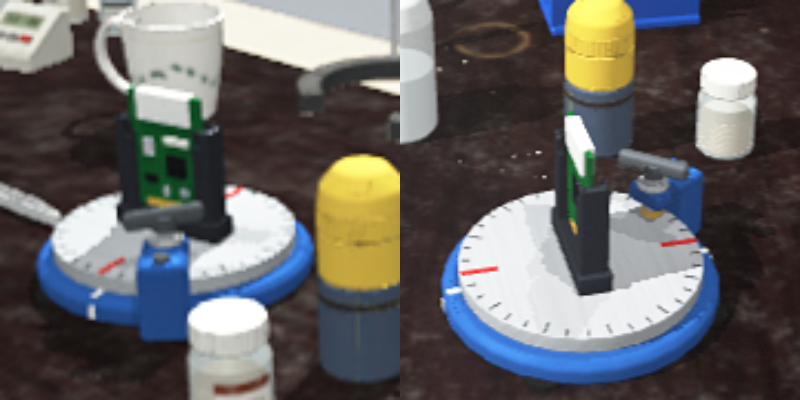

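The board sits upright in both grooves (left panel, about (165,155)), lower edge on the bar. One numeric check of the plate angle before I hand in.

```bash
python3 - <<'E'
from h import *
im=cv2.cvtColor(cv2.imread("pics/wrist10.png"),cv2.COLOR_BGR2HSV)
m=((im[...,0]<8)|(im[...,0]>172))&(im[...,1]>150)&(im[...,2]>110)
n,l,st,ce=cv2.connectedComponentsWithStats(m.astype(np.uint8)); c=[tuple(ce[i])+(st[i,4],) for i in range(1,n) if st[i,4]>25]; print(c)
f=lambda p,z:ray("wrist",*p,z)
wm=((im[...,1]<50)&(im[...,2]>200)).astype(np.uint8)
for a in (13.0,14.1):print(a,[px("wrist",[.555+s*.091*np.cos(np.radians(a)),.2147+s*.091*np.sin(np.radians(a)),.018]).round(1) for s in(1,-1)])
c=sorted(c,key=lambda k:-k[2])[:2]; c.sort(); A,B=[f(k[:2],.03) for k in c]; print(A,B,np.degrees(np.arctan2(*(B-A)[1::-1])))
E
```

```text
[(np.float64(252.82857142857142), np.float64(208.9857142857143), np.int32(70)), (np.float64(383.5), np.float64(209.0), np.int32(72))]
13.0 [array([400.3, 207.7]), array([237.4, 207.4])]
14.1 [array([400.3, 206.1]), array([237.5, 209. ])]
[0.48527078 0.19913431 0.03      ] [0.62314836 0.2311641  0.03      ] 13.078189589939495
```

```bash
python3 -c "
from cell import r
print(r.finish_job())"
```

```text
the job is handed in; nothing more can be done
None
```

I handed the job in at about 28 s of the 72 s limit: swivel about 1° from the index mark, lock screw turned back slightly past where it started, and the green board upright on the seat in both grooves (no verdict was returned).

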